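# Feed a board carrier into the test channel with the push stick

### The arm

A 6-joint arm with a two-finger parallel gripper is mounted at the origin on a cart in front of the work surface, level with it; the furniture and walls round the work are solid. World frame = base frame: x ahead of the robot, y to its left, z up, the work surface at z = 0. Lengths are in m, angles in degrees, forces in N, time in s.
With the tool pointing down it reaches from about 0.325 to 0.925 m from the base axis. Payload 3.1 kg.
Tool frame: the origin (TCP) lies midway between the tips of the shut fingers; the grasp point (between the pads) lies 19 mm behind it (manip.tcp_to_grasp is the z of the grasp point in the tool frame, in m); z points along the fingers, y is the line along which they close (so a half turn about z gives the same grasp; the last joint's range is limited). The gripper opens to 85 mm and grips with 20 to 120 N. Pads are 22 mm wide; open, the fingers measure 114 mm over their backs; the gripper's body (76 mm by 85 mm) begins 54 mm behind the grasp point. The pads swing forward as they close: fully open they stand 13 mm farther back than shut.
Start: joints at [67.655, 12.427, 92.441, -0, 75.132, -6.429], TCP at [0.171, 0.601, 0.231] pointing down, gripper open.
Joint ranges: [-157.48, 157.48], [-44.54, 120.13], [17.64, 146.25], [-64.5, 244.5], [7.68, 150.69], [-147.95, 147.95]. Speed limits (degrees/s): [159.86, 159.86, 180, 180, 180, 180].

### API

Orientations are given as a 3x3 rotation matrix whose columns are the frame's x, y, z axes.
In Python, from workcell import manip, optics, nets gives the robot as it stands.
- The arm moves only by the shell command python3 -m handwheel 'ROWS' [FORCE]. ROWS is JSON, a list of rows, each an object of numbers: "fingers": the opening, from 0 (shut) to 1 (fully open); "dx", "dy", "dz": the shift along the tool's x, y, z as a fraction of full scale; "yaw": the turn about the tool's z as a fraction of full scale. In form: [{"fingers": .., "dx": .., "dy": .., "dz": .., "yaw": ..}, ...]. A call has 1 to 10 rows; each row is the pose to reach, as a shift and turn from the pose commanded when the call began, along the tool's axes at that moment; what a row does not reach only later rows make up. Full scale, the value 1, is 50 cm for a shift and 120 degrees for a turn. A row lasts 1/8 s, in which the tool goes at most 62.5 mm and 10.7 degrees, less where a joint would pass 70% of its speed; a pose out of reach is approached as far as the arm can. A call with a number of a shift or a turn outside -1 to 1 is refused whole. A call with a gripper value outside its range is refused whole. The fingers move at their own pace and stop on an object; FORCE is the grip in N (left out, the last holds). Time passes only in rows, so rows that repeat a pose let the fingers close. It gives the time, the measured TCP pose, the force, the opening and the grip force at its end, in the units of the state.
- manip.get_obs(): the state, without advancing time (a new reading comes with each control period).
- optics.camera(name): name is "side" or "top"; returns the picture (384x512x3 uint8, red, green, blue); there is no depth.
- optics.camera_model(name): a dict with "vfov" (degrees; the focal length in pixels is half the picture's height over the tangent of half this angle, whatever the lens; pixels are square), "cx", "cy" (the principal point, pixels), "R" (3x3) and "t" (3): a world point X has camera coordinates R X + t. Camera axes: x right, y down, z forward; pixel columns grow to the right and rows downward; lengths in m; the calibration is good to about 2 mm. A picture is of the moment at which its call begins. camera_model takes no time and is no camera call.
- manip.hand_in(): hands the job in; it is judged then, once.
Trained networks look in the newest picture that a camera, given by its name, has taken for a name from the list of things; names that differ only in an ending like _2 or _b are one class to them, and where a whole thing is asked for, a point or a joint stands for the part that bears it (a point fixed in the world has none). Each returns a list of dicts, best first, with "confidence" (0 to 1); they miss things now and then, are a little off and sometimes report something else, mostly with a low value. They report only what shows in the picture. A call takes as long as a camera call.
- nets.outline_of(camera, target): "pixels" (384x512 bool, what is visible of it) and "rect" ([left, top, right, bottom] in pixels, round what is visible of it).
- nets.tip_of(camera, target): "uv" ([column, row] in pixels: a listed point, or the origin of a listed thing).
The state is a dict: "time": time; "qpos": joint angles; "joint_velocities": joint speeds; "tau": joint torques, N m; "position": TCP position; "tool_rot": TCP orientation; "wrist_force": force on the tool from outside, world axes, zero at the start; "torque": the same for the moment, N m; "width": opening from 0.0 (shut) to 1.0 (fully open); "gripper_force": force on a finger pad.
Only numpy, scipy, OpenCV 4.12 (cv2) and the standard library are available. Lean on these libraries where they do the work, as an engineer would, in place of code of your own. Each camera call takes 0.05 s, during which the arm holds its last target. There are 200 camera calls.

### The job

Lay the aluminium board carrier lengthwise in the open tray in front of the covered feed channel and let go of it. Then take the wooden push stick by its upright handle and, with the stick, push the carrier into the channel until it rests against the brake-held stop hidden inside and the stop has just been felt to give: push it back at least a few millimetres, but not more than a centimetre and a half. Finally draw the stick out and put it down flat on the work surface, clear of the channel and its tray, and disturb none of the things standing around.

Things in the scene. Friction and masses are not known exactly. Their poses are not given: they have to be found in the camera images.
- channel_mouth (a point): Fixed feed channel: aluminium base plate 420 x 100 x 20 mm on the conveyor belt, carrying an open tray and a grey covered tunnel. The point is the middle of the tunnel's mouth, on the channel floor (the plate's top, 20 mm above the work surface). x is the feed direction, into the tunnel; y across, z up. Distances below are along this x from the mouth.
- channel_tray (a point): Middle of the open tray's floor, at x = -85 mm; same axes. The tray runs from x = -160 mm (rear end open, level floor) to the mouth at 0. Its two side rails are only 8 mm high; they are 62 mm apart from -160 to -60 mm and then narrow to 52 mm at the mouth.
- channel_roof (a point): Middle of the front edge of the tunnel's roof, on its upper face, at x = 0, 36 mm over the floor; same axes. The tunnel runs from 0 to 255 mm, 52 mm wide and 30 mm high inside, 80 mm wide outside, far end closed; on it a black head 26 mm high at 160 to 240 mm. The hidden stop's face is at first somewhere between 150 and 190 mm; just where is not told.
- carrier_center (a point): Board carrier, a loose aluminium bar 120 mm long (x), 48 mm wide (y), 22 mm high (z) with a small circuit board set in its top, 0.2 to 0.4 kg; the same either end first. The point is its centre, half-way up. Starts flat on the work surface.
- stick_handle (a point): Loose wooden push stick, 0.12 kg: a bar 165 mm long (x), 30 wide, 18 high, with an upright handle block 44 mm long (x), 22 wide (y), its top 63 mm above the bar's underside. The point is in the handle, 43 mm above that underside, 45 mm from the bar's rear end. x points to the flat front (pushing) end, 120 mm ahead. Starts standing on the work surface, handle up.
- stick_tip (a point): Middle of the flat front (pushing) face of the push stick, 9 mm above the bar's underside, 120 mm ahead of and 34 mm below the handle point; same axes.
- stop (a joint): The steel stop inside the tunnel, out of sight: how far it has been pushed back along the feed direction (m). 0 at the start, 0.038 at its end; a friction brake holds it, it gives at about 7 N and stays where it is left (no spring). The carrier alone slides at about 1 to 4 N, so a hand on the stick feels some 8 to 17 N while the stop moves.
- spool: Bystander: reel of solder wire, 52 mm across, 36 mm high; origin at the centre of its underside.
- flux: Bystander: small orange bottle with black cap, 30 mm across, 58 mm high; origin at the centre of its underside.
- roll: Bystander: white roll of labels, 50 mm across, 30 mm high; origin at the centre of its underside.

How it is judged (in metres and radians):
On the way, in this order (a step that is already met when the one before it is completed fails the run):
1. the carrier lies lengthwise in the tray, let go, not yet in the tunnel by more than 15 mm (x of carrier_center in the frame of channel_mouth between -0.15 and -0.045 m and y of carrier_center in the frame of channel_mouth between -0.012 and 0.012 m and z of carrier_center in the frame of channel_mouth below 0.014 m and angle between the x axis of carrier_center and the x axis of channel_mouth, either way round below 0.2 rad and contact force between the fingers and carrier below 0.1 N and linear speed of carrier below 0.02 m/s), for 0.2 s.
2. the stick pushes the carrier, which is more than half inside the tunnel (x of carrier_center in the frame of channel_mouth above 0.01 m and z of carrier_center in the frame of channel_mouth below 0.015 m and contact force between stick and carrier above 0.3 N), for 0.05 s.
3. the stick presses the carrier against the stop, which gives by 2 mm or more (value of joint stop above 0.002 m).
At the end, for the whole second after the job is handed in: The stop has been pushed back by 2 to 16 mm by the carrier, which lies wholly inside the tunnel; the stick lies at rest on the work surface itself (not on the channel or tray), everything is let go (value of joint stop between 0.002 and 0.016 m and x of carrier_center in the frame of channel_mouth above 0.08 m and linear speed of each of carrier, stick below 0.02 m/s and height (world z) of stick_tip between -0.01 and 0.022 m and height (world z) of stick_handle between -0.01 and 0.052 m); the robot touches nothing.
It fails at once if the stop is pushed back by more than 16 mm (value of joint stop above 0.016 m).
It fails at once if the robot's fingers push the carrier while it is more than half inside the tunnel (x of carrier_center in the frame of channel_mouth above 0 m and contact force between the arm and carrier above 0.5 N).
It fails at once if the reel, the orange bottle or the label roll is moved by more than 30 mm (distance of any of spool, flux, roll from where it was at the start of the episode above 0.03 m).
It also fails if it takes over 72 s, if anything falls off the work surface, if the arm or the gripper's body presses on something with over 40 N, if the wrist force passes 120 N, or if a joint passes its speed limit or range.

## Working session

There is one attempt and no reset: what is moved stays moved. The work goes in short steps, Python scripts to look and compute and a shell command to move; the robot and the scene stay as the last step left them, time stands still between calls to the robot, and variables do not carry over. Pictures are saved under pics/ and viewed, at most 10 in all, crops included, and the job is handed in when it is done.

```bash
mkdir -p pics
cat > h.py <<'E'
import numpy as np, cv2
from workcell import manip, optics, nets
def ray(cam,uv):
    m=optics.camera_model(cam);f=192/np.tan(np.radians(m["vfov"])/2)
    R=np.array(m["R"]);t=np.array(m["t"])
    return -R.T@t, R.T@np.array([(uv[0]-m["cx"])/f,(uv[1]-m["cy"])/f,1])
def atz(cam,uv,z):
    o,d=ray(cam,uv);return o+d*(z-o[2])/d[2]
def tri(a,b):
    A=[];B=[]
    for c,uv in(a,b):
        o,d=ray(c,uv);d/=np.linalg.norm(d);P=np.eye(3)-np.outer(d,d);A.append(P);B.append(P@o)
    return np.linalg.solve(sum(A),sum(B))
def proj(cam,X):
    m=optics.camera_model(cam);f=192/np.tan(np.radians(m["vfov"])/2)
    p=np.array(m["R"])@X+m["t"];return p[:2]/p[2]*f+[m["cx"],m["cy"]]
E
python3 - <<'E'
from h import *
np.set_printoptions(precision=4,suppress=True)
ims=[optics.camera(c) for c in("top","side")]
for c,i in zip(("top","side"),ims):
    cv2.imwrite(f"pics/{c}0.png",cv2.resize(i[:,:,::-1],(800,600),interpolation=cv2.INTER_CUBIC)); m=optics.camera_model(c);print(c,m)
Z=dict(channel_mouth=.02,channel_tray=.02,channel_roof=.056,carrier_center=.011,stick_handle=.043,stick_tip=.009,spool=0,flux=0,roll=0)
for n,z in Z.items():
    r={c:nets.tip_of(c,n) for c in("top","side")}
    for c in r:
        for q in r[c][:2]: print(n,c,np.round(q["uv"],1),round(q["confidence"],2),atz(c,q["uv"],z))
    if r["top"] and r["side"]: print("   tri",tri(("top",r["top"][0]["uv"]),("side",r["side"][0]["uv"])))
E
```

```text
top {'vfov': 46.155798483149844, 'cx': 261.7054768181813, 'cy': 187.10637708043927, 'R': array([[ 0.0232, -0.9997, -0.0027],
       [-0.9741, -0.022 , -0.2249],
       [ 0.2248,  0.0079, -0.9744]]), 't': array([-0.0053,  0.5762,  1.0888])}
side {'vfov': 45.307022992391616, 'cx': 249.2980226286371, 'cy': 194.81276814558268, 'R': array([[-0.9862, -0.1651,  0.0125],
       [-0.0855,  0.4437, -0.8921],
       [ 0.1417, -0.8809, -0.4517]]), 't': array([0.5403, 0.1117, 0.9382])}
channel_mouth top [288.  136.2] 0.9 [ 0.7312 -0.0604  0.02  ]
channel_mouth side [179.7 194.1] 0.83 [ 0.7291 -0.0747  0.02  ]
   tri [ 0.7262 -0.0602  0.0281]
channel_tray top [287.1 168.5] 0.72 [ 0.6396 -0.0589  0.02  ]
channel_tray top [287.8 132.1] 0.72 [ 0.743  -0.0597  0.02  ]
channel_tray side [215.8 198.7] 0.96 [ 0.6391 -0.0677  0.02  ]
   tri [ 0.6375 -0.0587  0.0249]
channel_roof top [285.7 134.1] 0.62 [ 0.7242 -0.0524  0.056 ]
channel_roof side [176.5 183.5] 0.6 [ 0.7294 -0.0576  0.056 ]
   tri [ 0.7255 -0.052   0.0583]
carrier_center top [230.4 229.4] 0.86 [0.4727 0.088  0.011 ]
carrier_center side [285.8 244.2] 0.72 [0.4596 0.083  0.011 ]
   tri [0.4657 0.0877 0.015 ]
stick_handle top [306.4 224.4] 0.92 [ 0.4858 -0.1088  0.043 ]
stick_handle side [281.2 189. ] 0.93 [ 0.4896 -0.1015  0.043 ]
   tri [ 0.4883 -0.1092  0.039 ]
stick_tip top [305.8 270.8] 0.73 [ 0.3702 -0.1105  0.009 ]
stick_tip top [306.6 223.2] 0.29 [ 0.494  -0.1125  0.009 ]
stick_tip side [334.2 209.5] 0.58 [ 0.3637 -0.087   0.009 ]
   tri [ 0.3667 -0.1114 -0.0036]
spool top [191.9 181. ] 0.83 [0.604  0.1987 0.    ]
flux top [329.9 197.4] 0.69 [ 0.5669 -0.1761  0.    ]
flux side [251.3 190.8] 0.77 [ 0.5702 -0.1646  0.    ]
   tri [ 0.5703 -0.177  -0.0065]
roll top [196.8 116.4] 0.75 [0.7913 0.1958 0.    ]
```

View pics/top0.png

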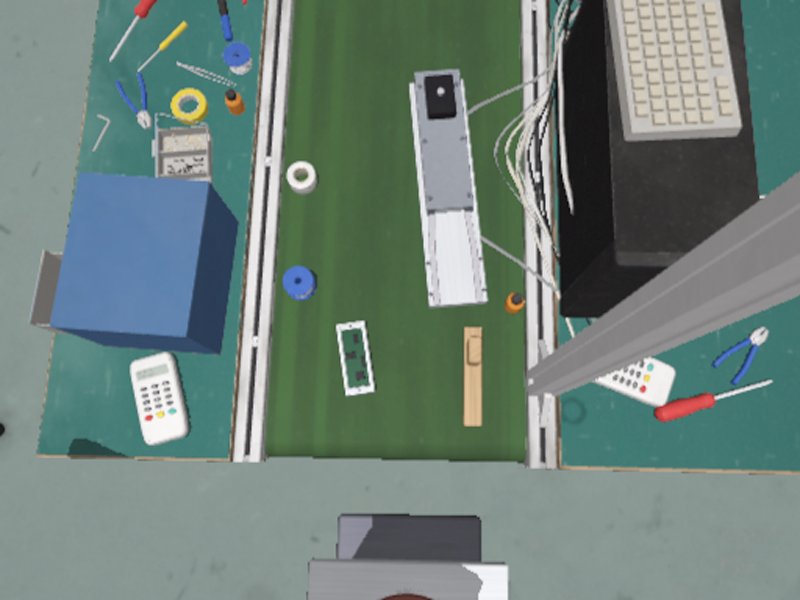

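View pics/side0.png

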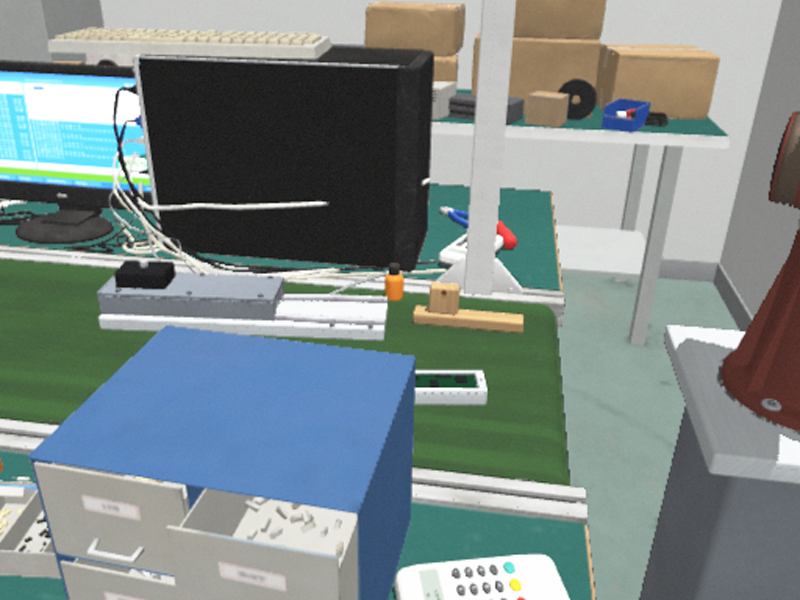

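```bash
cat > fit.py <<'E'
from h import *
from scipy.optimize import minimize
S=4
def box(x0,x1,y0,y1,z0,z1): return np.array([[x,y,z] for x in(x0,x1) for y in(y0,y1) for z in(z0,z1)])
STICK=[box(-.045,.12,-.015,.015,0,.018),box(-.022,.022,-.011,.011,.018,.063)]
CARR=[box(-.06,.06,-.024,.024,0,.022)]
CHAN=[box(-.16,.26,-.05,.05,0,.02),box(0,.255,-.04,.04,.02,.056),box(.16,.24,-.022,.022,.056,.082)]
def render(cam,parts,p,zoff=0):
    im=np.zeros((384*S,512*S),np.uint8);c,s=np.cos(p[2]),np.sin(p[2])
    for b in parts:
        W=np.c_[c*b[:,0]-s*b[:,1]+p[0],s*b[:,0]+c*b[:,1]+p[1],b[:,2]+zoff]
        uv=np.array([(proj(cam,w)+.5)*S-.5 for w in W])
        h=cv2.convexHull(np.round(uv*16).astype(np.int32))
        cv2.fillConvexPoly(im,h,255,shift=4)
    return cv2.resize(im,(512,384),interpolation=cv2.INTER_AREA)/255.
def fit(masks,parts,p0,zoff=0):
    f=lambda p:sum(np.abs(render(c,parts,p,zoff)-m).sum() for c,m in masks.items())
    sx=np.array([p0]+[np.add(p0,d) for d in([.01,0,0],[0,.01,0],[0,0,.08])])
    r=minimize(f,p0,method="Nelder-Mead",options=dict(initial_simplex=sx,xatol=1e-4,fatol=.5))
    return r.x,r.fun,sum(m.sum() for m in masks.values())
def mask(cam,n,hull=False):
    o=nets.outline_of(cam,n)
    if not o:return None
    m=np.array(o[0]["pixels"]).astype(np.uint8)
    if hull:
        cs=cv2.findContours(m,cv2.RETR_EXTERNAL,cv2.CHAIN_APPROX_NONE)[0]
        m=np.zeros_like(m)+0; cv2.fillConvexPoly(m,cv2.convexHull(np.vstack(cs)),1)
    print(n,cam,o[0]["confidence"],m.sum(),o[0]["rect"]);return m.astype(float)
def nongreen(im,box):
    i=im.astype(int);g=(i[:,:,1]-i[:,:,0]<18)|(i[:,:,2]>110);m=np.zeros((384,512),np.uint8)
    l,t,r,b=box;m[t:b,l:r]=g[t:b,l:r]
    m=cv2.morphologyEx(m,cv2.MORPH_OPEN,np.ones((5,5),np.uint8))
    n,l,s,_=cv2.connectedComponentsWithStats(m);return (l==1+np.argmax(s[1:,4])).astype(float)
E
python3 - <<'E'
from fit import *
np.set_printoptions(precision=4,suppress=True)
t=optics.camera("top");s=optics.camera("side")
mc=mask("top","carrier_center",1);ms=mask("top","stick_handle")
msd=mask("side","stick_handle")
ch=nongreen(t,(250,35,320,200));print(ch.sum())
P=[]
for nm,m,parts,p0 in(("carrier",{"top":mc},CARR,[.468,.088,.1]),("stick top",{"top":ms},STICK,[.488,-.109,3.14]),("stick side",{"side":msd},STICK,[.488,-.109,3.14]),("chan",{"top":ch},CHAN,[.73,-.06,.05])):
    p,f,a=fit(m,parts,p0);P.append(p);print(nm,p,np.degrees(p[2]),f,a)
v=t[:,:,::-1].copy()
v=cv2.resize(v,None,fx=3,fy=3,interpolation=cv2.INTER_CUBIC)
for p,parts in((P[0],CARR),(P[1],STICK),(P[3],CHAN)):
    r=cv2.resize((render("top",parts,p)>.5).astype(np.uint8),None,fx=3,fy=3)
    cv2.drawContours(v,cv2.findContours(r,0,2)[0],-1,(0,0,255),1)
cv2.imwrite("pics/fit.png",v[100:700,500:1100])
o=manip.get_obs();print(o["tool_rot"],o["position"],o["width"],o["time"],manip.tcp_to_grasp)
E
```

```text
carrier_center top 0.67 928 [217.6, 205.2, 240.2, 251.1]
stick_handle top 0.6 802 [298.1, 208.3, 308.5, 273.9]
stick_handle side 0.64 986 [268.1, 235.9, 312.7, 260.1]
5607.0
carrier [0.4724 0.097  0.1796] 10.288976200091863 49.435294117647054 928.0
stick top [ 0.4834 -0.0991  3.1352] 179.63458128304615 71.49411764705883 802.0Traceback (most recent call last):
  File "<stdin>", line 9, in <module>
  File "fit.py", line 19, in fit
    r=minimize(f,p0,method="Nelder-Mead",options=dict(initial_simplex=sx,xatol=1e-4,fatol=.5))
    res = _minimize_neldermead(fun, x0, args, callback, bounds=bounds,
                               **options)
    fxr = func(xr)
    fx = function(np.copy(x), *(wrapper_args + args))
  File "fit.py", line 17, in <lambda>
    f=lambda p:sum(np.abs(render(c,parts,p,zoff)-m).sum() for c,m in masks.items())
               ~~~^^^^^^^^^^^^^^^^^^^^^^^^^^^^^^^^^^^^^^^^^^^^^^^^^^^^^^^^^^^^^^^^^
  File "fit.py", line 17, in <genexpr>
    f=lambda p:sum(np.abs(render(c,parts,p,zoff)-m).sum() for c,m in masks.items())
                          ~~~~~~^^^^^^^^^^^^^^^^
  File "fit.py", line 12, in render
    uv=np.array([(proj(cam,w)+.5)*S-.5 for w in W])
                  ~~~~^^^^^^^
  File "h.py", line 15, in proj
    m=optics.camera_model(cam);f=192/np.tan(np.radians(m["vfov"])/2)
ValueError: time passes only in moves, steps and waits
```

```bash
sed -i 's/^def ray/import functools\ncm=functools.lru_cache(None)(optics.camera_model)\ndef ray/; s/m=optics.camera_model(cam)/m=cm(cam)/' h.py
cat > f2.py <<'E'
from fit import *
np.set_printoptions(precision=4,suppress=True)
t=optics.camera("top");s=optics.camera("side")
print(sorted(cm("top").keys()))
ch=nongreen(t,(250,35,320,200))
ca=nongreen(t,(212,200,245,258));cs=cv2.findContours(ca.astype(np.uint8),0,1)[0];cv2.fillPoly(ca,cs,1)
st=nongreen(t,(290,203,315,280))
sd=nongreen(s,(263,178,338,213)); chs=nongreen(s,(55,163,250,220))
print(ch.sum(),ca.sum(),st.sum(),sd.sum(),chs.sum())
J=[]
for nm,m,parts,p0 in(("carrier",{"top":ca},CARR,[.468,.088,.1]),("stick top",{"top":st},STICK,[.488,-.105,3.14]),("chan",{"top":ch},CHAN,[.73,-.06,.05]),
  ("stick side",{"side":sd},STICK,[.488,-.105,3.14]),("chanside",{"side":chs},CHAN,[.73,-.06,.05])):
    p,f,a=fit(m,parts,p0);J.append((list(m)[0],p,parts));print(nm,p,np.degrees(p[2]),f,a)
V={"top":t,"side":s}
V={k:cv2.resize(v[:,:,::-1],None,fx=3,fy=3,interpolation=cv2.INTER_CUBIC) for k,v in V.items()}
for c,p,parts in J:
    r=cv2.resize((render(c,parts,p)>.5).astype(np.uint8),None,fx=3,fy=3)
    cv2.drawContours(V[c],cv2.findContours(r,0,2)[0],-1,(0,0,255),1)
cv2.imwrite("pics/fit.png",np.hstack([V["top"][100:830,620:1000],V["side"][450:850,150:1030][:,:]][:1]))
cv2.imwrite("pics/fits.png",V["side"][450:750,150:1030][:,:800])
o=manip.get_obs();print(o["tool_rot"],o["position"],o["width"],o["time"],manip.tcp_to_grasp)
E
python3 f2.py; python3 -c "
import cv2;a=cv2.imread('pics/fit.png')[:600];b=cv2.resize(cv2.imread('pics/fits.png'),(420,158));
import numpy as np;v=np.zeros((600,800,3),np.uint8);v[:,:380]=a;v[:158,380:]=b;cv2.imwrite('pics/fitc.png',v)"
```

```text
['R', 'cx', 'cy', 't', 'vfov']
5601.0 112.0 830.0 1981.0 9135.0
carrier [0.4667 0.0922 0.1189] 6.810386026331013 780.9803921568628 112.0
stick top [ 0.4863 -0.1009  3.1457] 180.23545458286705 37.529411764705884 830.0
chan [ 0.7301 -0.0585  0.1042] 5.972855228287924 141.54509803921567 5601.0
stick side [ 0.4832 -0.101   3.1356] 179.6581333458076 785.521568627451 1981.0
chanside [ 0.7275 -0.0609  0.1079] 6.179641210190041 2610.4941176470593 9135.0
[[-0.9617  0.2742  0.    ]
 [ 0.2742  0.9617  0.    ]
 [-0.      0.     -1.    ]] [0.1714 0.6011 0.2313] 1.0045086739346638 1.35 -0.0187
```

View pics/fitc.png

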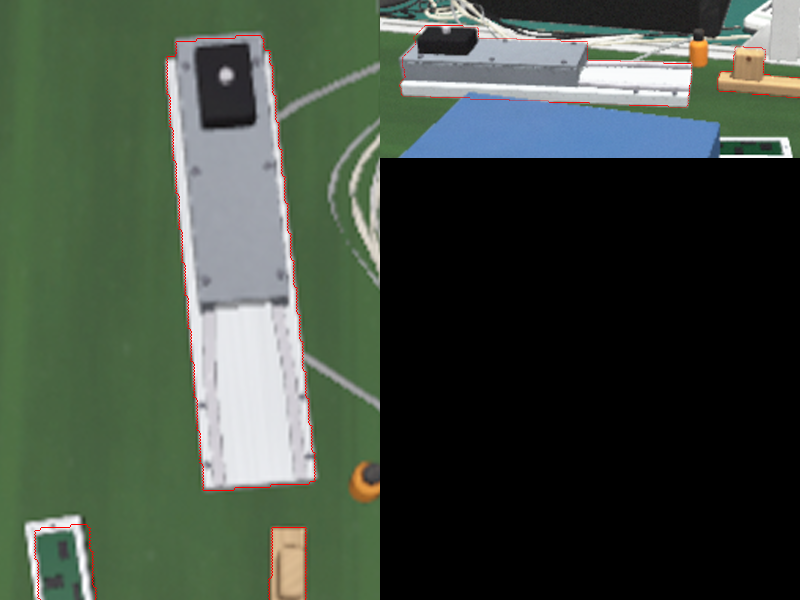

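```bash
cat > go.py <<'E'
from h import *
np.set_printoptions(precision=4,suppress=True)
def rows(*targets):
    """target = x,y,z,closing angle deg (tool y in world, mod 360)"""
    o=manip.get_obs();R=np.array(o["tool_rot"]);p=np.array(o["position"])
    a0=np.degrees(np.arctan2(R[1,1],R[0,1]))
    print("t",o["time"],"pos",p,"ang",round(a0,2),"q",np.round(o["qpos"],1),"F",np.array(o["wrist_force"]),"w",o["width"],o["gripper_force"])
    for x,y,z,a in targets:
        d=R.T@(np.array([x,y,z])-p)/.5; print("dx %.4f dy %.4f dz %.4f yaw %.4f"%(*d,-(a-a0)/120))
E
python3 - <<'E'
from fit import *
from go import *
t=optics.camera("top")
i=t.astype(int);m=np.zeros((384,512),np.uint8);sub=i[200:258,210:246]
m[200:258,210:246]=(sub[:,:,0]>95)|(sub[:,:,2]>95)
n,l,s,_=cv2.connectedComponentsWithStats(m);m=(l==1+np.argmax(s[1:,4])).astype(np.uint8)
c=cv2.findContours(m,0,1)[0];cv2.fillPoly(m,c,1);print(m.sum())
p,f,a=fit({"top":m.astype(float)},CARR,[.472,.095,.17]);print(p,np.degrees(p[2]),f,a)
rows((.36,.15,.231,100),(p[0],p[1],.15,90+np.degrees(p[2])))
E
```

```text
922
[0.4742 0.0968 0.1858] 10.648070356073246 39.85490196078431 922.0
t 1.4 pos [0.1714 0.601  0.2313] ang 74.08 q [67.7 12.4 92.4  0.  75.1 -6.4] F [-0.8833  0.8631 -0.6199] w 1.0029038957795868 0.0
dx -0.6102 dy -0.7640 dz 0.0006 yaw -0.2160
dx -0.8589 dy -0.8037 dz 0.1626 yaw -0.2214
```

```bash
python3 -m handwheel '[{"fingers":1,"dx":-0.61,"dy":-0.764,"dz":0,"yaw":-0.22},{"fingers":1,"dx":-0.61,"dy":-0.764,"dz":0,"yaw":-0.22},{"fingers":1,"dx":-0.61,"dy":-0.764,"dz":0,"yaw":-0.22},{"fingers":1,"dx":-0.61,"dy":-0.764,"dz":0,"yaw":-0.22},{"fingers":1,"dx":-0.61,"dy":-0.764,"dz":0,"yaw":-0.22},{"fingers":1,"dx":-0.61,"dy":-0.764,"dz":0,"yaw":-0.22},{"fingers":1,"dx":-0.61,"dy":-0.764,"dz":0,"yaw":-0.22},{"fingers":1,"dx":-0.61,"dy":-0.764,"dz":0,"yaw":-0.22},{"fingers":1,"dx":-0.858,"dy":-0.804,"dz":0.163,"yaw":-0.22},{"fingers":1,"dx":-0.858,"dy":-0.804,"dz":0.163,"yaw":-0.22}]'
python3 - <<'E'
from go import *
rows((.4735,.0968,.08,100.5),(.4735,.0968,.006,100.5))
E
```

```text
time: 2.65
position: [0.4573, 0.1043, 0.1641]
tool_rot: [[-0.984, -0.181, 0.005], [-0.181, 0.984, 0.001], [-0.005, -0.0, -1.0]]
wrist_force: [0.6, 0.6, 0.4]
width: 0.999
gripper_force: 0.0
t 2.65 pos [0.4573 0.1043 0.1641] ang 100.41 q [  4.3  -3.  116.6   0.   66.1 -96.2] F [0.5998 0.5709 0.4411] w 0.9990038477749857 0.0
dx -0.0284 dy -0.0206 dz 0.1682 yaw -0.0008
dx -0.0277 dy -0.0206 dz 0.3162 yaw -0.0008
```

```bash
python3 -m handwheel '[{"fingers":1,"dx":0,"dy":0,"dz":0,"yaw":0},{"fingers":1,"dx":0,"dy":0,"dz":0,"yaw":0}]' >/dev/null
python3 - <<'E'
from go import *
rows((.4735,.0968,.08,100.5),(.4735,.0968,.006,100.5))
E
```

```text
t 2.9 pos [0.4546 0.1057 0.1632] ang 100.46 q [  4.4  -3.  116.8   0.   66.3 -96. ] F [0.2371 0.1142 0.0749] w 1.000768442928026 0.0
dx -0.0341 dy -0.0244 dz 0.1663 yaw -0.0004
dx -0.0343 dy -0.0244 dz 0.3143 yaw -0.0004
```

```bash
python3 -m handwheel '[{"fingers":1,"dx":-0.034,"dy":-0.0244,"dz":0.1,"yaw":0},{"fingers":1,"dx":-0.034,"dy":-0.0244,"dz":0.2,"yaw":0},{"fingers":1,"dx":-0.034,"dy":-0.0244,"dz":0.26,"yaw":0},{"fingers":1,"dx":-0.034,"dy":-0.0244,"dz":0.314,"yaw":0},{"fingers":1,"dx":-0.034,"dy":-0.0244,"dz":0.314,"yaw":0},{"fingers":0.3,"dx":-0.034,"dy":-0.0244,"dz":0.314,"yaw":0},{"fingers":0.3,"dx":-0.034,"dy":-0.0244,"dz":0.314,"yaw":0},{"fingers":0.3,"dx":-0.034,"dy":-0.0244,"dz":0.314,"yaw":0},{"fingers":0.3,"dx":-0.034,"dy":-0.0244,"dz":0.314,"yaw":0},{"fingers":0.3,"dx":-0.034,"dy":-0.0244,"dz":0.314,"yaw":0}]' 40
python3 - <<'E'
from go import *
c=[optics.camera(n)[:,:,::-1] for n in("top","side")]
a=cv2.resize(c[0][190:270,200:280],(400,400),interpolation=2);b=cv2.resize(c[1][200:280,230:310],(400,400),interpolation=2)
cv2.imwrite("pics/grasp.png",np.hstack([a,b]))
E
```

```text
time: 4.15
position: [0.4757, 0.0972, 0.0086]
tool_rot: [[-0.983, -0.182, 0.003], [-0.182, 0.983, 0.001], [-0.003, 0.0, -1.0]]
wrist_force: [-1.4, 1.2, 7.7]
width: 0.551
gripper_force: 42.3
```

View pics/grasp.png

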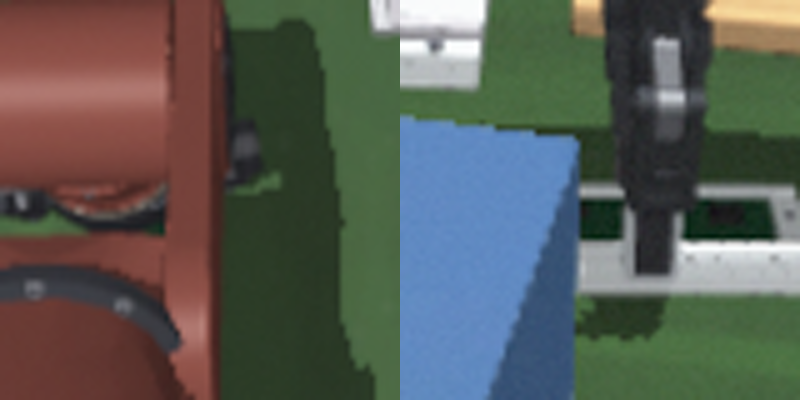

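```bash
python3 -m handwheel '[{"fingers":0.3,"dx":0,"dy":0,"dz":-0.1,"yaw":0},{"fingers":0.3,"dx":0,"dy":0,"dz":-0.2,"yaw":0},{"fingers":0.3,"dx":0,"dy":0,"dz":-0.25,"yaw":0},{"fingers":0.3,"dx":0,"dy":0,"dz":-0.25,"yaw":0}]'
python3 - <<'E'
from go import *
rows((.6395,-.0689,.12,96),(.6395,-.0689,.05,96))
E
```

```text
time: 4.75
position: [0.4759, 0.0968, 0.134]
tool_rot: [[-0.983, -0.182, 0.006], [-0.182, 0.983, 0.0], [-0.006, -0.001, -1.0]]
wrist_force: [0.3, 1.1, -3.0]
width: 0.548
gripper_force: 44.1
t 4.75 pos [0.4759 0.0968 0.134 ] ang 100.48 q [  3.2   1.4 115.9   0.   62.3 -97.3] F [ 0.3153  1.0563 -2.9888] w 0.5483302675606064 44.10232454538345
dx -0.2612 dy -0.3854 dz 0.0300 yaw 0.0373
dx -0.2603 dy -0.3853 dz 0.1700 yaw 0.0373
```

```bash
python3 -m handwheel '[{"fingers":0.3,"dx":-0.065,"dy":-0.096,"dz":0,"yaw":0.037},{"fingers":0.3,"dx":-0.13,"dy":-0.193,"dz":0,"yaw":0.037},{"fingers":0.3,"dx":-0.195,"dy":-0.29,"dz":0,"yaw":0.037},{"fingers":0.3,"dx":-0.261,"dy":-0.385,"dz":0.03,"yaw":0.037},{"fingers":0.3,"dx":-0.261,"dy":-0.385,"dz":0.08,"yaw":0.037},{"fingers":0.3,"dx":-0.261,"dy":-0.385,"dz":0.12,"yaw":0.037},{"fingers":0.3,"dx":-0.261,"dy":-0.385,"dz":0.12,"yaw":0.037},{"fingers":0.3,"dx":-0.261,"dy":-0.385,"dz":0.12,"yaw":0.037}]'
python3 - <<'E'
from go import *
rows((.6395,-.0689,.05,96),(.6395,-.0689,.032,96))
c=[optics.camera(n)[:,:,::-1] for n in("top","side")]
a=cv2.resize(c[0][120:200,250:330],(400,400),interpolation=2);b=cv2.resize(c[1][160:240,150:250],(500,400),interpolation=2)[:,:400]
cv2.imwrite("pics/place.png",np.hstack([a,b]))
E
```

```text
time: 5.75
position: [0.6368, -0.0681, 0.0712]
tool_rot: [[-0.994, -0.106, -0.0], [-0.106, 0.994, 0.0], [0.0, 0.0, -1.0]]
wrist_force: [0.1, 0.8, -2.7]
width: 0.549
gripper_force: 44.0
t 5.75 pos [ 0.6368 -0.0681  0.0712] ang 96.1 q [ -12.4   24.1   96.1   -0.    59.8 -108.5] F [ 0.0705  0.7635 -2.6973] w 0.5487442060323956 44.03048515319824
dx -0.0051 dy -0.0021 dz 0.0424 yaw 0.0008
dx -0.0051 dy -0.0021 dz 0.0784 yaw 0.0008
```

View pics/place.png

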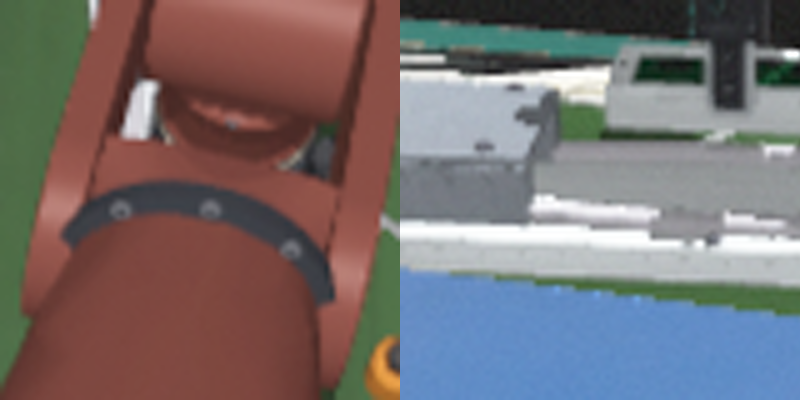

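```bash
python3 -m handwheel '[{"fingers":0.3,"dx":-0.004,"dy":-0.0021,"dz":0.03,"yaw":0},{"fingers":0.3,"dx":-0.004,"dy":-0.0021,"dz":0.06,"yaw":0},{"fingers":0.3,"dx":-0.004,"dy":-0.0021,"dz":0.078,"yaw":0},{"fingers":0.3,"dx":-0.004,"dy":-0.0021,"dz":0.078,"yaw":0}]'
```

```text
time: 6.35
position: [0.6378, -0.0694, 0.0303]
tool_rot: [[-0.994, -0.105, -0.003], [-0.105, 0.994, 0.001], [0.003, 0.001, -1.0]]
wrist_force: [-0.5, 0.5, -2.8]
width: 0.548
gripper_force: 44.1
```

```bash
python3 -m handwheel '[{"fingers":0.62,"dx":0,"dy":0,"dz":0,"yaw":0},{"fingers":0.75,"dx":0,"dy":0,"dz":0,"yaw":0},{"fingers":0.8,"dx":0,"dy":0,"dz":0,"yaw":0},{"fingers":0.8,"dx":0,"dy":0,"dz":-0.03,"yaw":0},{"fingers":1,"dx":0,"dy":0,"dz":-0.15,"yaw":0},{"fingers":1,"dx":0.1,"dy":0,"dz":-0.27,"yaw":0},{"fingers":1,"dx":0.22,"dy":0,"dz":-0.27,"yaw":0},{"fingers":1,"dx":0.31,"dy":0,"dz":-0.27,"yaw":0},{"fingers":1,"dx":0.31,"dy":0,"dz":-0.27,"yaw":0}]'
python3 - <<'E'
from go import *
c=[optics.camera(n)[:,:,::-1] for n in("top","side")]
a=cv2.resize(c[0][120:200,250:330],(400,400),interpolation=2);b=cv2.resize(c[1][160:240,150:250],(500,400),interpolation=2)[:,:400]
cv2.imwrite("pics/placed.png",np.hstack([a,b]))
rows((.486,-.101,.13,90))
E
```

```text
time: 7.48
position: [0.4808, -0.0854, 0.1669]
tool_rot: [[-0.995, -0.104, -0.003], [-0.104, 0.995, 0.001], [0.003, 0.001, -1.0]]
wrist_force: [0.6, 0.2, -0.9]
width: 1.0
gripper_force: 0.0
t 7.575 pos [ 0.4858 -0.0863  0.1687] ang 96.01 q [ -18.2   -0.2  113.3    0.    66.7 -114.2] F [ 0.4024  0.0209 -0.2782] w 1.0037443237055965 0.0
dx 0.0028 dy -0.0293 dz 0.0773 yaw 0.0501
```

View pics/placed.png

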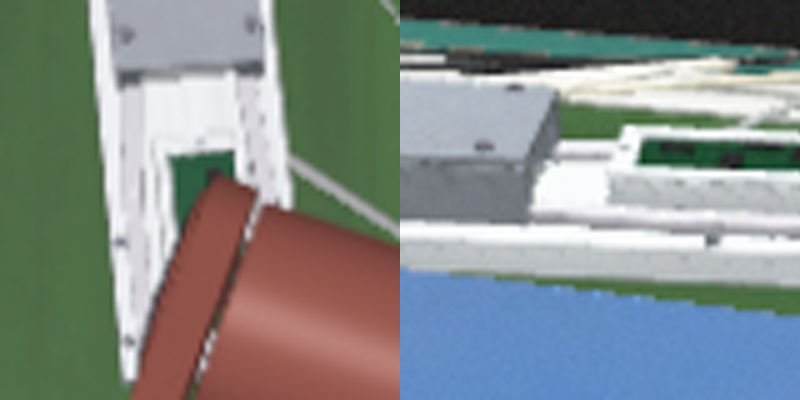

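```bash
python3 -m handwheel '[{"fingers":1,"dx":0.003,"dy":-0.03,"dz":0,"yaw":0.05},{"fingers":1,"dx":0.003,"dy":-0.03,"dz":0,"yaw":0.05},{"fingers":1,"dx":0.003,"dy":-0.03,"dz":0.08,"yaw":0.05},{"fingers":1,"dx":0.003,"dy":-0.03,"dz":0.08,"yaw":0.05}]'
python3 - <<'E'
from go import *
rows((.486,-.101,.05,90),(.486,-.101,.026,90))
E
```

```text
time: 8.07
position: [0.4833, -0.0998, 0.1246]
tool_rot: [[-1.0, -0.002, -0.007], [-0.002, 1.0, 0.003], [0.007, 0.003, -1.0]]
wrist_force: [0.0, -0.9, 0.4]
width: 0.994
gripper_force: 0.0
t 8.075 pos [ 0.4833 -0.0998  0.1246] ang 90.14 q [ -19.8    3.7  114.7    0.    62.1 -110. ] F [ 0.0022 -0.9151  0.4318] w 0.9938626546042185 0.0
dx -0.0063 dy -0.0029 dz 0.1491 yaw 0.0012
dx -0.0066 dy -0.0030 dz 0.1971 yaw 0.0012
```

```bash
python3 -m handwheel '[{"fingers":1,"dx":-0.005,"dy":-0.003,"dz":0.09,"yaw":0},{"fingers":1,"dx":-0.005,"dy":-0.003,"dz":0.16,"yaw":0},{"fingers":1,"dx":-0.005,"dy":-0.003,"dz":0.197,"yaw":0},{"fingers":1,"dx":-0.005,"dy":-0.003,"dz":0.197,"yaw":0},{"fingers":0,"dx":-0.005,"dy":-0.003,"dz":0.197,"yaw":0},{"fingers":0,"dx":-0.005,"dy":-0.003,"dz":0.197,"yaw":0},{"fingers":0,"dx":-0.005,"dy":-0.003,"dz":0.197,"yaw":0},{"fingers":0,"dx":-0.005,"dy":-0.003,"dz":0.197,"yaw":0},{"fingers":0,"dx":-0.005,"dy":-0.003,"dz":0.197,"yaw":0},{"fingers":0,"dx":-0.005,"dy":-0.003,"dz":0.197,"yaw":0}]' 90
python3 - <<'E'
from go import *
rows((.40,-.02,.15,90))
E
```

```text
time: 9.32
position: [0.488, -0.1026, 0.0292]
tool_rot: [[-1.0, -0.001, 0.0], [-0.001, 1.0, -0.0], [-0.0, -0.0, -1.0]]
wrist_force: [-0.7, -0.1, 4.3]
width: 0.248
gripper_force: 88.6
t 9.325 pos [ 0.488  -0.1026  0.0292] ang 90.04 q [ -19.9   13.2  116.5    0.    50.3 -110. ] F [-0.6594 -0.1122  4.3189] w 0.2479034225169345 88.59397172927856
dx 0.1758 dy 0.1654 dz -0.2417 yaw 0.0003
```

```bash
python3 -m handwheel '[{"fingers":0,"dx":0,"dy":0,"dz":-0.1,"yaw":0},{"fingers":0,"dx":0.05,"dy":0.01,"dz":-0.2,"yaw":0},{"fingers":0,"dx":0.1,"dy":0.025,"dz":-0.3,"yaw":0.07},{"fingers":0,"dx":0.1,"dy":0.025,"dz":-0.3,"yaw":0.15},{"fingers":0,"dx":0.1,"dy":0.025,"dz":-0.3,"yaw":0.23},{"fingers":0,"dx":0.1,"dy":0.025,"dz":-0.3,"yaw":0.31},{"fingers":0,"dx":0.1,"dy":0.025,"dz":-0.3,"yaw":0.39},{"fingers":0,"dx":0.1,"dy":0.025,"dz":-0.3,"yaw":0.47},{"fingers":0,"dx":0.1,"dy":0.025,"dz":-0.3,"yaw":0.55},{"fingers":0,"dx":0.1,"dy":0.025,"dz":-0.3,"yaw":0.63}]' 90
python3 - <<'E'
from go import *
rows((.4356,-.0902,.18,-84.0))
E
```

```text
time: 10.58
position: [0.437, -0.09, 0.1779]
tool_rot: [[-0.244, 0.97, -0.001], [0.97, 0.244, 0.0], [0.001, -0.001, -1.0]]
wrist_force: [-0.1, 0.1, -0.5]
width: 0.246
gripper_force: 88.0
t 10.575 pos [ 0.437  -0.09    0.1779] ang 14.13 q [-20.6  -6.9 118.6  -0.   68.4 -34.8] F [-0.1458  0.0832 -0.4926] w 0.24557643518865918 88.04242014884949
dx 0.0003 dy -0.0029 dz -0.0042 yaw 0.8177
```

```bash
python3 -m handwheel '[{"fingers":0,"dx":0,"dy":0,"dz":0,"yaw":0.08},{"fingers":0,"dx":0,"dy":0,"dz":0,"yaw":0.16},{"fingers":0,"dx":0,"dy":0,"dz":0,"yaw":0.24},{"fingers":0,"dx":0,"dy":0,"dz":0,"yaw":0.32},{"fingers":0,"dx":0,"dy":0,"dz":0,"yaw":0.4},{"fingers":0,"dx":0,"dy":0,"dz":0,"yaw":0.48},{"fingers":0,"dx":0,"dy":0,"dz":0,"yaw":0.56},{"fingers":0,"dx":0,"dy":0,"dz":0,"yaw":0.64},{"fingers":0,"dx":0,"dy":0,"dz":0,"yaw":0.72},{"fingers":0,"dx":0,"dy":0,"dz":0,"yaw":0.8}]'>/dev/null; python3 -m handwheel '[{"fingers":0,"dx":0,"dy":0,"dz":0,"yaw":0},{"fingers":0,"dx":0,"dy":0,"dz":0,"yaw":0}]'
python3 - <<'E'
from go import *
rows((.4356,-.0902,.052,-84.0))
E
```

```text
time: 12.08
position: [0.4374, -0.09, 0.1783]
tool_rot: [[0.989, 0.149, -0.001], [0.149, -0.989, 0.0], [-0.001, -0.0, -1.0]]
wrist_force: [-0.1, -0.3, -1.3]
width: 0.246
gripper_force: 88.1
t 12.075 pos [ 0.4374 -0.09    0.1783] ang -81.42 q [-20.6  -6.9 118.5  -0.   68.4  60.8] F [-0.0829 -0.3411 -1.3374] w 0.24556826449432387 88.06326627731323
dx -0.0034 dy -0.0000 dz 0.2527 yaw 0.0215
```

```bash
python3 -m handwheel '[{"fingers":0,"dx":-0.004,"dy":0,"dz":0.09,"yaw":0.0215},{"fingers":0,"dx":-0.004,"dy":0,"dz":0.18,"yaw":0.0215},{"fingers":0,"dx":-0.004,"dy":0,"dz":0.235,"yaw":0.0215},{"fingers":0,"dx":-0.004,"dy":0,"dz":0.252,"yaw":0.0215},{"fingers":0,"dx":-0.004,"dy":0,"dz":0.252,"yaw":0.0215},{"fingers":0,"dx":-0.004,"dy":0,"dz":0.252,"yaw":0.0215}]'
python3 - <<'E'
from go import *
c=[optics.camera(n)[:,:,::-1] for n in("top","side")]
a=cv2.resize(c[0][140:240,250:330],(400,500),interpolation=2);b=cv2.resize(c[1][170:230,200:300],(500,300),interpolation=2)[:,:400]
v=np.zeros((500,800,3),np.uint8);v[:,:400]=a;v[:300,400:]=b
cv2.imwrite("pics/stick.png",v)
u=np.array([.9946,.104]);M=np.array([.729,-.0595])
rows(*[(*(M+u*x),.052,-84.0) for x in(-.27,-.12)])
E
```

```text
time: 12.82
position: [0.4372, -0.091, 0.0542]
tool_rot: [[0.995, 0.103, 0.003], [0.103, -0.995, -0.001], [0.003, 0.001, -1.0]]
wrist_force: [-0.3, -0.3, -1.3]
width: 0.245
gripper_force: 88.1
t 12.925 pos [ 0.4371 -0.0909  0.0543] ang -84.12 q [-20.8   4.5 123.1  -0.   52.2  63.4] F [-0.5495  1.064  -0.8589] w 0.24273767208251187 88.1449806690216
dx 0.0470 dy -0.0019 dz 0.0046 yaw -0.0010
dx 0.3471 dy -0.0023 dz 0.0055 yaw -0.0010
```

View pics/stick.png

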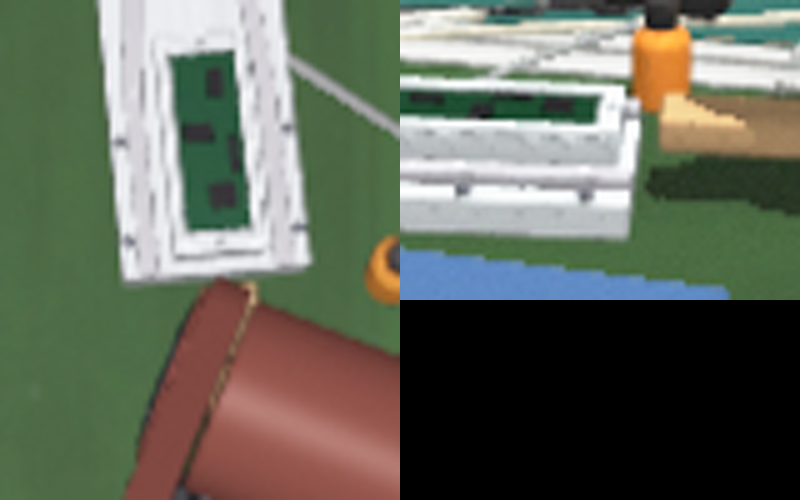

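```bash
python3 -m handwheel '[{"fingers":0,"dx":0.024,"dy":-0.002,"dz":0,"yaw":0},{"fingers":0,"dx":0.048,"dy":-0.002,"dz":0,"yaw":0},{"fingers":0,"dx":0.072,"dy":-0.002,"dz":0.002,"yaw":0},{"fingers":0,"dx":0.096,"dy":-0.002,"dz":0.004,"yaw":0},{"fingers":0,"dx":0.12,"dy":-0.002,"dz":0.004,"yaw":0},{"fingers":0,"dx":0.144,"dy":-0.002,"dz":0.004,"yaw":0},{"fingers":0,"dx":0.168,"dy":-0.002,"dz":0.004,"yaw":0},{"fingers":0,"dx":0.192,"dy":-0.002,"dz":0.004,"yaw":0},{"fingers":0,"dx":0.216,"dy":-0.002,"dz":0.004,"yaw":0}]'
cat > st.py <<'E'
from go import *
u=np.array([.9946,.104]);M=np.array([.729,-.0595])
o=manip.get_obs();p=np.array(o["position"]);F=np.array(o["wrist_force"])
print("tip x %.4f y %.4f z %.4f Fx %.2f"%((p[:2]-M)@u+.12,(p[:2]-M)@[-u[1],u[0]],p[2],F[:2]@u),F)
rows(*[(*(M+u*x),.052,-84.0) for x in(-.105,-.05)])
E
python3 st.py
```

```text
time: 14.05
position: [0.5438, -0.0782, 0.0505]
tool_rot: [[0.995, 0.102, -0.0], [0.102, -0.995, 0.0], [-0.0, -0.0, -1.0]]
wrist_force: [-1.0, -0.0, -1.8]
width: 0.246
gripper_force: 88.1
tip x -0.0661 y 0.0007 z 0.0505 Fx -0.95 [-0.9588 -0.0041 -1.8197]
t 14.05 pos [ 0.5438 -0.0782  0.0505] ang -84.14 q [-15.5  16.4 109.4   0.   54.3  68.6] F [-0.9588 -0.0041 -1.8197] w 0.24550036063093056 88.13105821609497
dx 0.1623 dy 0.0010 dz -0.0029 yaw -0.0011
dx 0.2723 dy 0.0008 dz -0.0029 yaw -0.0011
```

```bash
python3 -m handwheel '[{"fingers":0,"dx":0.02,"dy":0.001,"dz":-0.001,"yaw":0},{"fingers":0,"dx":0.04,"dy":0.001,"dz":-0.001,"yaw":0},{"fingers":0,"dx":0.06,"dy":0.001,"dz":-0.001,"yaw":0},{"fingers":0,"dx":0.08,"dy":0.001,"dz":-0.001,"yaw":0},{"fingers":0,"dx":0.1,"dy":0.001,"dz":-0.001,"yaw":0},{"fingers":0,"dx":0.12,"dy":0.001,"dz":-0.001,"yaw":0},{"fingers":0,"dx":0.14,"dy":0.001,"dz":-0.001,"yaw":0},{"fingers":0,"dx":0.15,"dy":0.001,"dz":-0.001,"yaw":0},{"fingers":0,"dx":0.15,"dy":0.001,"dz":-0.001,"yaw":0}]'
python3 st.py
```

```text
time: 15.18
position: [0.619, -0.0713, 0.0517]
tool_rot: [[0.995, 0.102, 0.002], [0.102, -0.995, -0.0], [0.002, 0.001, -1.0]]
wrist_force: [-0.6, -0.5, -1.2]
width: 0.245
gripper_force: 88.2
tip x 0.0094 y -0.0003 z 0.0517 Fx -0.67 [-0.6243 -0.4736 -1.2191]
t 15.175 pos [ 0.619  -0.0713  0.0517] ang -84.14 q [-13.   23.8  99.1   0.   57.   71.1] F [-0.6243 -0.4736 -1.2191] w 0.24535236107003594 88.1537139415741
dx 0.0112 dy -0.0006 dz -0.0005 yaw -0.0012
dx 0.1212 dy -0.0009 dz -0.0003 yaw -0.0012
```

```bash
python3 -m handwheel '[{"fingers":0,"dx":0.008,"dy":0,"dz":0,"yaw":0},{"fingers":0,"dx":0.016,"dy":0,"dz":0,"yaw":0},{"fingers":0,"dx":0.024,"dy":0,"dz":0,"yaw":0}]' |sed -n '2p;4p'
python3 -m handwheel '[{"fingers":0,"dx":0.004,"dy":0,"dz":0,"yaw":0},{"fingers":0,"dx":0.008,"dy":0,"dz":0,"yaw":0}]'|sed -n '2p;4p'
python3 -m handwheel '[{"fingers":0,"dx":0.004,"dy":0,"dz":0,"yaw":0},{"fingers":0,"dx":0.008,"dy":0,"dz":0,"yaw":0}]'|sed -n '2p;4p'; python3 st.py
```

```text
position: [0.6297, -0.0699, 0.0514]
wrist_force: [-3.2, 0.6, 1.7]
position: [0.6336, -0.0696, 0.0512]
wrist_force: [-3.4, 0.9, 1.6]
position: [0.6377, -0.0692, 0.0512]
wrist_force: [-4.9, -0.1, 2.1]
tip x 0.0282 y -0.0001 z 0.0512 Fx -4.88 [-4.9037 -0.0713  2.0989]
t 16.05 pos [ 0.6377 -0.0692  0.0512] ang -84.14 q [-12.5  25.8  96.3  -0.   58.   71.7] F [-4.9037 -0.0713  2.0989] w 0.24521962407404144 88.45963597297668
dx -0.0264 dy -0.0002 dz -0.0015 yaw -0.0011
dx 0.0836 dy -0.0004 dz -0.0015 yaw -0.0011
```

```bash
python3 -m handwheel '[{"fingers":0,"dx":0.004,"dy":0,"dz":0,"yaw":0},{"fingers":0,"dx":0.008,"dy":0,"dz":0,"yaw":0}]' |sed -n '2p;4p'
python3 -m handwheel '[{"fingers":0,"dx":0.004,"dy":0,"dz":0,"yaw":0},{"fingers":0,"dx":0.008,"dy":0,"dz":0,"yaw":0}]'|sed -n '2p;4p'
```

```text
position: [0.6417, -0.0687, 0.0512]
wrist_force: [-3.7, 0.3, 0.5]
position: [0.6457, -0.0683, 0.0513]
wrist_force: [-4.0, -1.0, 1.5]
```

```bash
python3 -m handwheel '[{"fingers":0,"dx":0.004,"dy":0,"dz":0,"yaw":0},{"fingers":0,"dx":0.008,"dy":0,"dz":0,"yaw":0}]' |sed -n '2p;4p'
python3 -m handwheel '[{"fingers":0,"dx":0.004,"dy":0,"dz":0,"yaw":0},{"fingers":0,"dx":0.008,"dy":0,"dz":0,"yaw":0}]'|sed -n '2p;4p'
```

```text
position: [0.6497, -0.0679, 0.0512]
wrist_force: [-4.1, -1.4, 1.0]
position: [0.6537, -0.0675, 0.0512]
wrist_force: [-4.4, -0.2, 1.6]
```

```bash
python3 -m handwheel '[{"fingers":0,"dx":0.003,"dy":0,"dz":0,"yaw":0},{"fingers":0,"dx":0.006,"dy":0,"dz":0,"yaw":0}]'|sed -n '2p;4p'
```

```text
position: [0.6566, -0.0672, 0.0513]
wrist_force: [-5.1, -0.2, 0.5]
```

```bash
python3 -m handwheel '[{"fingers":0,"dx":0.004,"dy":0,"dz":0,"yaw":0},{"fingers":0,"dx":0.008,"dy":0,"dz":0,"yaw":0}]' |sed -n '2p;4p'
python3 -m handwheel '[{"fingers":0,"dx":0.003,"dy":0,"dz":0,"yaw":0},{"fingers":0,"dx":0.006,"dy":0,"dz":0,"yaw":0}]'|sed -n '2p;4p'
```

```text
position: [0.6607, -0.0668, 0.0513]
wrist_force: [-4.5, 0.4, 0.6]
position: [0.6636, -0.0665, 0.0513]
wrist_force: [-3.8, 0.6, 1.1]
```

Tip at ≈0.054, the carrier front at ≈0.174.

```bash
python3 -m handwheel '[{"fingers":0,"dx":0.004,"dy":0,"dz":0,"yaw":0},{"fingers":0,"dx":0.008,"dy":0,"dz":0,"yaw":0}]' |sed -n '2p;4p'
```

```text
position: [0.6676, -0.0661, 0.0512]
wrist_force: [-4.1, -0.2, 1.2]
```

```bash
python3 -m handwheel '[{"fingers":0,"dx":0.004,"dy":0,"dz":0,"yaw":0},{"fingers":0,"dx":0.008,"dy":0,"dz":0,"yaw":0}]' |sed -n '2p;4p'
```

```text
position: [0.6702, -0.0659, 0.0511]
wrist_force: [-10.2, -1.2, 3.6]
```

```bash
python3 -m handwheel '[{"fingers":0,"dx":0.003,"dy":0,"dz":0,"yaw":0},{"fingers":0,"dx":0.006,"dy":0,"dz":0,"yaw":0}]' |sed -n '2p;4p'
```

```text
position: [0.6705, -0.0659, 0.0505]
wrist_force: [-14.0, -2.1, 5.7]
```

```bash
python3 -m handwheel '[{"fingers":0,"dx":0.002,"dy":0,"dz":0,"yaw":0},{"fingers":0,"dx":0.004,"dy":0,"dz":0,"yaw":0}]' |sed -n '2p;4p'
```

```text
position: [0.6716, -0.0658, 0.0506]
wrist_force: [-15.2, -2.9, 8.7]
```

```bash
python3 -m handwheel '[{"fingers":0,"dx":0.003,"dy":0,"dz":-0.001,"yaw":0},{"fingers":0,"dx":0.006,"dy":0,"dz":-0.002,"yaw":0}]' |sed -n '2p;4p'
```

```text
position: [0.6746, -0.0654, 0.0509]
wrist_force: [-13.9, -2.1, 4.6]
```

```bash
python3 -m handwheel '[{"fingers":0,"dx":0.002,"dy":0,"dz":0,"yaw":0},{"fingers":0,"dx":0.004,"dy":0,"dz":0,"yaw":0}]' |sed -n '2p;4p'
```

```text
position: [0.6765, -0.0652, 0.0509]
wrist_force: [-14.4, -3.0, 5.8]
```

```bash
python3 -m handwheel '[{"fingers":0,"dx":0.003,"dy":0,"dz":0,"yaw":0},{"fingers":0,"dx":0.003,"dy":0,"dz":0,"yaw":0}]' |sed -n '2p;4p'
python3 -m handwheel '[{"fingers":0,"dx":-0.02,"dy":0,"dz":-0.001,"yaw":0},{"fingers":0,"dx":-0.08,"dy":0,"dz":-0.004,"yaw":0},{"fingers":0,"dx":-0.15,"dy":0,"dz":-0.004,"yaw":0},{"fingers":0,"dx":-0.22,"dy":0,"dz":-0.004,"yaw":0},{"fingers":0,"dx":-0.29,"dy":0,"dz":-0.004,"yaw":0},{"fingers":0,"dx":-0.36,"dy":0,"dz":-0.004,"yaw":0},{"fingers":0,"dx":-0.43,"dy":0,"dz":-0.004,"yaw":0},{"fingers":0,"dx":-0.47,"dy":0,"dz":-0.03,"yaw":0},{"fingers":0,"dx":-0.47,"dy":0,"dz":-0.1,"yaw":0},{"fingers":0,"dx":-0.47,"dy":0,"dz":-0.1,"yaw":0}]'
python3 - <<'E'
from go import *
rows((.44,.06,.1,-84),(.44,.08,.031,-84))
E
```

```text
position: [0.6783, -0.065, 0.0508]
wrist_force: [-12.7, -1.6, 5.6]
time: 20.8
position: [0.4532, -0.0899, 0.1058]
tool_rot: [[0.995, 0.102, 0.011], [0.102, -0.995, -0.004], [0.011, 0.005, -1.0]]
wrist_force: [-0.0, 0.8, -1.6]
width: 0.244
gripper_force: 88.1
t 20.8 pos [ 0.4532 -0.0899  0.1058] ang -84.16 q [-20.    0.7 120.1   0.   58.5  64.2] F [-0.0055  0.8002 -1.5509] w 0.24365435513439515 88.11038374900818
dx 0.0040 dy -0.3010 dz 0.0103 yaw -0.0014
dx 0.0067 dy -0.3415 dz 0.1481 yaw -0.0014
```

```bash
python3 -m handwheel '[{"fingers":0,"dx":0,"dy":-0.1,"dz":0,"yaw":0},{"fingers":0,"dx":0,"dy":-0.2,"dz":0,"yaw":0},{"fingers":0,"dx":0.003,"dy":-0.3,"dz":0.02,"yaw":0},{"fingers":0,"dx":0.003,"dy":-0.34,"dz":0.08,"yaw":0},{"fingers":0,"dx":0.003,"dy":-0.34,"dz":0.12,"yaw":0},{"fingers":0,"dx":0.003,"dy":-0.34,"dz":0.14,"yaw":0},{"fingers":0,"dx":0.003,"dy":-0.34,"dz":0.146,"yaw":0},{"fingers":0,"dx":0.003,"dy":-0.34,"dz":0.146,"yaw":0}]'
```

```text
time: 21.8
position: [0.4343, 0.0805, 0.0297]
tool_rot: [[0.995, 0.101, 0.002], [0.101, -0.995, 0.0], [0.002, 0.0, -1.0]]
wrist_force: [-0.2, 0.2, -1.0]
width: 0.248
gripper_force: 88.4
```

```bash
python3 -m handwheel '[{"fingers":0,"dx":0,"dy":0,"dz":0.003,"yaw":0},{"fingers":0,"dx":0,"dy":0,"dz":0.004,"yaw":0},{"fingers":0.4,"dx":0,"dy":0,"dz":0.004,"yaw":0},{"fingers":0.8,"dx":0,"dy":0,"dz":0.004,"yaw":0},{"fingers":0.9,"dx":0,"dy":0,"dz":0.004,"yaw":0},{"fingers":0.9,"dx":0,"dy":0,"dz":-0.05,"yaw":0},{"fingers":0.9,"dx":0,"dy":0,"dz":-0.15,"yaw":0},{"fingers":0.9,"dx":-0.1,"dy":-0.1,"dz":-0.3,"yaw":0},{"fingers":0.9,"dx":-0.1,"dy":-0.2,"dz":-0.3,"yaw":0},{"fingers":0.9,"dx":-0.1,"dy":-0.3,"dz":-0.3,"yaw":0}]'
python3 -m handwheel '[{"fingers":0.9,"dx":0,"dy":0,"dz":0,"yaw":0},{"fingers":0.9,"dx":0,"dy":0,"dz":0,"yaw":0},{"fingers":0.9,"dx":0,"dy":0,"dz":0,"yaw":0}]' >/dev/null
python3 - <<'E'
from h import *
c=[optics.camera(n)[:,:,::-1] for n in("top","side")]
a=cv2.resize(c[0][30:290,150:360],(484,600),interpolation=2);b=cv2.resize(c[1][150:280,50:350],(316,137))
v=np.zeros((600,800,3),np.uint8);v[:,:484]=a;v[:137,484:]=b
cv2.imwrite("pics/end.png",v)
E
```

```text
time: 23.05
position: [0.3692, 0.2245, 0.1817]
tool_rot: [[0.995, 0.1, 0.006], [0.1, -0.995, 0.002], [0.006, -0.001, -1.0]]
wrist_force: [0.9, -0.9, 0.1]
width: 0.898
gripper_force: 0.0
```

View pics/end.png

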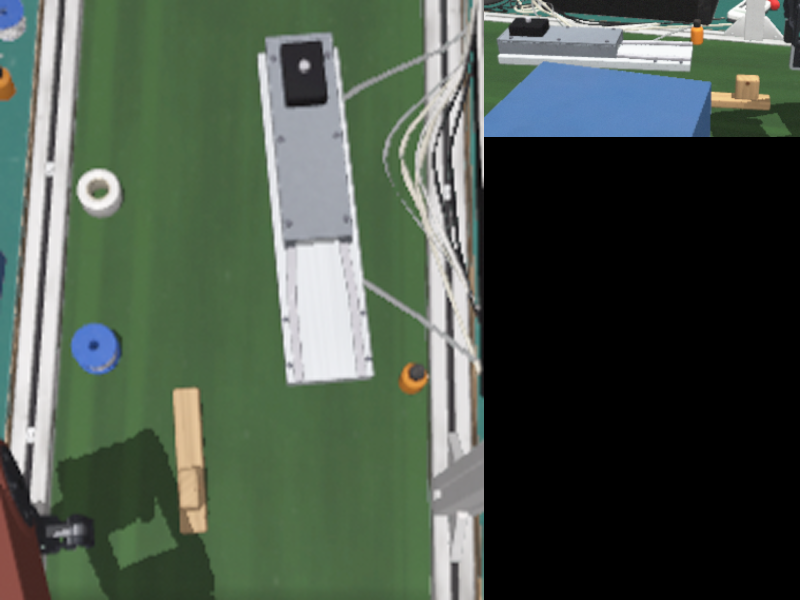

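The tray is empty with the carrier fully inside the tunnel. The stick lies flat on the belt at about (190, 460), and the reel, bottle and roll are where they started.

```bash
python3 -c "
from workcell import manip
print(manip.hand_in())"
```

```text
the job is handed in; nothing more can be done
None
```

The job is handed in: the carrier is fully inside the tunnel, the stop gave by an estimated 6–8 mm (from the force rise and tool travel, since it is out of sight), the stick lies flat on the belt clear of the channel, and the last picture shows no bystander moved; no verdict came back.

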